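Return a sample bottle to the middle of a spring-held row

ROBOT

A 6-joint arm with a two-finger parallel gripper is mounted at the origin on a cart in front of the work surface, level with it; the furniture and walls round the work are solid. World frame = base frame: x ahead of the robot, y to its left, z up, the work surface at z = 0. Lengths are in m, angles in rad, forces in N, time in s.
With the tool pointing down it reaches from about 0.25 to 0.725 m from the base axis. Payload 4 kg.
Tool frame: the origin (TCP) lies between the finger pads; the fingertips stand 22 mm ahead of it and the grasp point (between the pads) lies 3 mm ahead of it (arm.nose_length is the distance from the TCP to the fingertips, in m); z points along the fingers, y is the line along which they close (so a half turn about z gives the same grasp; the last joint's range is limited). The gripper opens to 85 mm and grips with 20 to 120 N. Pads are 22 mm wide; open, the fingers measure 114 mm over their backs; the gripper's body (76 mm by 85 mm) begins 54 mm behind the grasp point. The pads swing forward as they close: fully open they stand 13 mm farther back than shut.
Start: joints at [1.163, 0.241, 0.005, 1.335, 0, 1.571], TCP at [0.198, 0.459, 0.253] pointing down, gripper open.
Joint ranges: [-2.72, 2.72], [-1.05, 1.87], [-1.09, 1.28], [-1.99, 2.15], [-1.42, 1.44], [-3.14, 3.14]. Speed limits (rad/s): [2.79, 2.79, 3.14, 3.14, 3.14, 3.14].

INTERFACE

Orientations are given as [roll, pitch, yaw] about the fixed x, y, z axes, in that order (R = Rz(yaw) Ry(pitch) Rx(roll)).
In Python, from station import arm, eyes, finish_job gives the robot as it stands.
- The arm moves only by the tool step_arm, never from a script. Its argument "deltas" is a list of rows, each a list of 5 numbers: the shift along the world's x, y, z in mm, then the turn about the world's z in degrees, then the closure in counts, from 0 (fully open) to 255 (shut). In form: [[tx, ty, tz, roll, hand], ...]. A call has 1 to 5 rows; each row shifts and turns the commanded pose from where the row before left it; what a row does not reach is not made up. A row lasts 1/10 s, in which the tool goes at most 50 mm and 8.59 degrees, less where a joint would pass 70% of its speed; a pose out of reach is approached as far as the arm can. A call is refused whole if a number of a shift passes 50 or a number of a turn 8.59, either way. A call with a gripper value outside its range is refused whole. The fingers move at their own pace and stop on an object; "force" is the grip in N (left out, the last holds). Time passes only in rows, so rows that do not move let the fingers close. It gives the time, the measured TCP pose, the force, the opening and the grip force at its end, in the units of the state.
- arm.observe(): the state, without advancing time (a new reading comes with each control period).
- eyes.read_camera(name): name is "side" or "top"; returns a dict with "pixels" (480x640x3 uint8, red, green, blue), "K" (3x3 intrinsics, pixels), "R" (3x3) and "t" (3): a world point X has camera coordinates R X + t. Camera axes: x right, y down, z forward; pixel columns grow to the right and rows downward; lengths in m; the calibration is good to about 2 mm. A picture is of the moment at which its call begins. There is no depth.
- finish_job(): hands the job in; it is judged then, once.
The state is a dict: "time_s": time; "q": joint angles; "joint_vel": joint speeds; "tau": joint torques, N m; "position": TCP position; "eef_rot": TCP orientation; "force": force on the tool from outside, world axes, zero at the start; "ft_torque": the same for the moment, N m; "width": finger opening in m; "grip_force": force on a finger pad.
Only numpy, scipy, OpenCV 4.12 (cv2) and the standard library are available. Lean on these libraries where they do the work, as an engineer would, in place of code of your own. Each camera call takes 0.05 s, during which the arm holds its last target. There are 200 camera calls.

TASK

Put the sample bottle that stands outside the rack back into the middle of the row, two bottles on each side of it: first, while it is still outside, nudge the two inner bottles apart so that each pair is closed up against its end of the rack, then slide the bottle in from the front through the opening in the front guard and press it home until you feel it bear on the back rail with a light push of about 5 N, never over 15 N. Then let go, so that all five bottles stand upright in one row held tight by the spring plate. Never press a bottle against the rack or against another bottle with more than 25 N, and leave the timer, the beaker and the stack of weighing boats where they are.

Things in the scene. Friction and masses are not known exactly. Their poses are not given: they have to be found in the camera images.
- rack: low slippery aluminium rack for a row of five bottles, fixed (place and yaw vary). Origin: its underside at the middle place of the full row; x points to the back rail, away from the robot, y along the row to the left. Floor plate: top at z = 3 mm, front edge at x = -31 mm. Five bottles need 224 to 232 mm, more than the 221.5 mm between the right cheek and the resting sprung plate
- rail_mid (a point): middle of the back rail's front face, at its top edge: x = +25 mm in the rack's frame, 60 mm above the worktop; two 6 mm thick bars that run the whole length. A bottle is home when its body touches the rail: its centre is then at x = +2 mm, the middle bottle's at y = -2 to +2 mm
- gate (a point): middle of the 60 mm wide opening in the front guard, on the floor plate (x = -25.5, y = 0, z = 3 mm in the rack's frame). Left and right of it the guard keeps the other bottles in: a lip up to z = 12 mm and a bar from z = 46 to 56 mm, both from x = -27.5 to -23.5 mm, with a post at each side of the opening
- cheek_face (a point): centre of the inner face of the rigid right end cheek, 45 mm above the worktop, at y = -114.5 mm in the rack's frame; the cheek is 72 mm high
- presser (a joint): travel of the sprung end plate towards +y of the rack, m: 0 at rest, 0.014 at its end stop, about 0.005 when five bottles are in the row. Its spring pushes towards the bottles with 1 N at rest plus 0.3 N per mm of travel, so the left pair gives way when leaned on, the right pair does not
- presser_face (a point): centre of the sprung plate's inner face, 45 mm above the worktop, at y = +107 mm in the rack's frame at rest; the plate is 69 mm high, the fixed bracket behind it ends at y = +150 mm, 72 mm high
- row_l2: outer left bottle (nearest the sprung plate) of the row: white bottle like bottle_new, loose on the rack floor (its underside at z = 3 mm). Origin: centre of its underside, z up
- row_l1: inner left bottle of the row: white bottle like bottle_new, loose on the rack floor (its underside at z = 3 mm). Origin: centre of its underside, z up
- row_r1: inner right bottle of the row: white bottle like bottle_new, loose on the rack floor (its underside at z = 3 mm). Origin: centre of its underside, z up
- row_r2: outer right bottle (nearest the rigid cheek) of the row: white bottle like bottle_new, loose on the rack floor (its underside at z = 3 mm). Origin: centre of its underside, z up
- bottle_new: the bottle to put in, on the worktop in front of the rack: white, 99 mm high, fixed screw cap. Body 45 to 46.5 mm across (not quite round) up to z = 66 mm, sloping shoulder up to the cap, cap 33.6 mm in diameter from z = 84 to 99 mm. About 0.12 kg. Origin: centre of its underside, z up. All five are alike; grip the cap from above, in the row with one finger in front, one behind
- timer: bystander: white bench timer 44 x 66 x 52 mm. Origin: centre of its underside
- beaker: bystander: small glass beaker, 45 mm in diameter, 56 mm high. Origin: centre of its underside
- boats: bystander: stack of white weighing boats 75 x 76 x 28 mm behind the rack. Origin: centre of its underside
Not all that is in view belongs to the job. Leave any pink look-alike of the row_l2 alone.

How it is judged:
By the outcome, as a careful person would: the job done as asked, in the order asked, and still so for the second after the job is handed in, with the robot touching nothing.
It also fails if it takes over 66 s, if anything falls off the work surface, if the arm or the gripper's body presses on something with over 40 N, if the wrist force passes 120 N, or if a joint passes its speed limit or range.

## Working session

There is one attempt and no reset: what is moved stays moved. The work goes in short steps, Python scripts to look and compute and a tool call to move; the robot and the scene stay as the last step left them, time stands still between calls to the robot, and variables do not carry over. Pictures are saved under pics/ and viewed, at most 10 in all, crops included, and the job is handed in when it is done.

Besides the shell and the picture viewer there is one more tool, called as name([rows], argument=value, ...), one row to a line, values as JSON. step_arm: Moves the arm, as the interface text tells. Its arguments: {"type":"object","properties":{"deltas":{"type":"array"},"force":{"type":"number"}},"required":["deltas"]}

```bash
ls; mkdir -p pics; cat > h.py <<'E'
import numpy as np, cv2
from station import arm, eyes, finish_job
def shot(n,f=None):
    c=eyes.read_camera(n)
    if f: cv2.imwrite(f,c["pixels"][:,:,::-1])
    return c
def ray(c,uv,z):
    K,R,t=map(np.array,(c["K"],c["R"],c["t"]))
    d=R.T@np.linalg.inv(K)@np.array([uv[0],uv[1],1.]); o=-R.T@t
    return o+d*(z-o[2])/d[2]
def proj(c,X):
    p=np.array(c["K"])@(np.array(c["R"])@np.array(X,float)+np.array(c["t"])); return p[:2]/p[2]
E
python3 - <<'E'
from h import *
a=shot("top","pics/top0.png"); b=shot("side","pics/side0.png")
for c in(a,b): print(np.round(-np.array(c["R"]).T@np.array(c["t"]),3), np.round(np.array(c["R"]),2).tolist(), c["K"][0][0])
s=arm.observe(); print({k:np.round(v,3).tolist() for k,v in s.items()}, arm.nose_length)
E
```

```text
pics
[0.478 0.063 1.153] [[0.03, -1.0, 0.02], [-0.99, -0.03, -0.11], [0.11, -0.02, -0.99]] 536.877504180974
[ 0.616 -1.07   0.989] [[1.0, 0.04, 0.02], [0.04, -0.64, -0.77], [-0.02, 0.77, -0.64]] 536.8628747272826
{'time_s': 0.1, 'q': [1.163, 0.241, 0.004, 1.335, 0.0, 1.571], 'joint_vel': [0.0, -0.002, 0.001, 0.002, -0.001, 0.0], 'tau': [-0.0, -37.314, 25.301, 0.011, -0.0, 0.0], 'position': [0.198, 0.459, 0.253], 'eef_rot': [-3.14, -0.0, 2.734], 'force': [0.234, -0.975, -0.012], 'ft_torque': [0.007, -0.039, -0.027], 'grip_force': 0.0, 'width': 0.085} 0.022
```

View pics/top0.png

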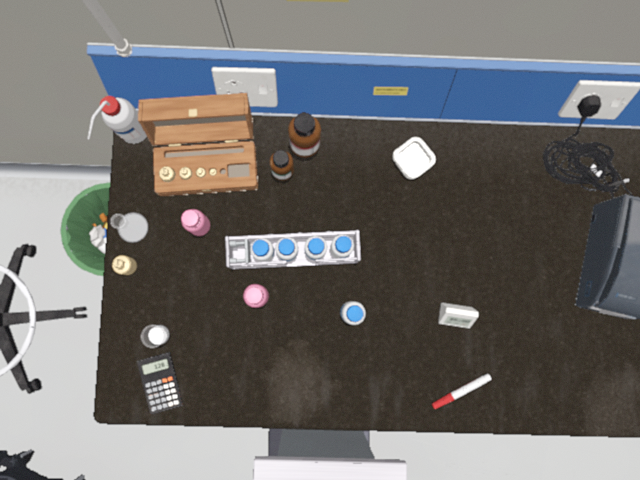

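View pics/side0.png

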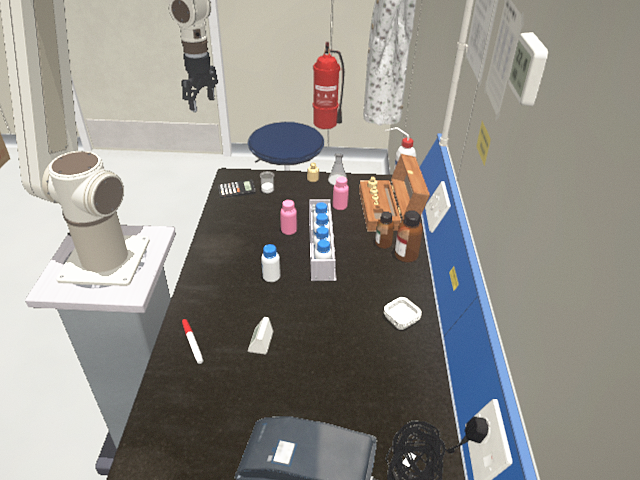

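The top view shows four blue caps in the rack at about (261,248), (287,247), (317,246) and (345,245). The loose bottle's cap is at (354,313), and the two pink look-alikes are at (195,222) and (256,296). The timer is at (458,316), the boats at (414,158) and the beaker at about (155,336). The side view agrees: loose bottle at (271,263), rack at about (322,240).

```bash
cat >> h.py <<'E'
def caps(c):
    h=cv2.cvtColor(c["pixels"],cv2.COLOR_RGB2HSV)
    m=cv2.inRange(h,(98,140,110),(112,255,255))
    n,l,st,ce=cv2.connectedComponentsWithStats(m)
    return [(ce[i],st[i]) for i in range(1,n) if 40<st[i][4]<900]
E
python3 - <<'E'
from h import *
a=shot("top"); b=shot("side")
for n,c in(("top",a),("side",b)):
    for ce,st in caps(c): print(n,ce.round(1),st, ray(c,ce,.099).round(4))
cv2.imwrite("pics/crop.png",np.vstack([cv2.resize(a["pixels"][222:278,215:370,::-1],None,fx=5,fy=5,interpolation=cv2.INTER_CUBIC),cv2.resize(b["pixels"][190:290,250:405,::-1],None,fx=5,fy=5,interpolation=cv2.INTER_CUBIC)])[:600])
cv2.imwrite("pics/crop2.png",cv2.resize(b["pixels"][190:290,250:380,::-1],None,fx=6,fy=6,interpolation=cv2.INTER_CUBIC))
E
```

```text
top [624.  114.6] [584  91  56  34 598] [ 0.8776 -0.579   0.099 ]
top [342.8 244.1] [336 237  15  15 180] [ 0.593  -0.0081  0.099 ]
top [315.6 245.9] [309 239  14  15 174] [0.5877 0.0455 0.099 ]
top [260.3 247.8] [253 241  16  15 179] [0.5808 0.1542 0.099 ]
top [286.  246.9] [279 240  15  15 179] [0.584  0.1038 0.099 ]
top [354.1 313.2] [347 306  15  15 182] [ 0.4581 -0.0334  0.099 ]
side [321.4 213.3] [316 203  13  22 207] [0.5844 0.1184 0.099 ]
side [322.6 239.2] [315 226  15  27 243] [0.592  0.0066 0.099 ]
side [269.4 250.5] [263 244  13  14 151] [ 0.4594 -0.0471  0.099 ]
side [467.6 461.1] [463 442  11  38 179] [ 0.869  -0.5839  0.099 ]
```

View pics/crop.png

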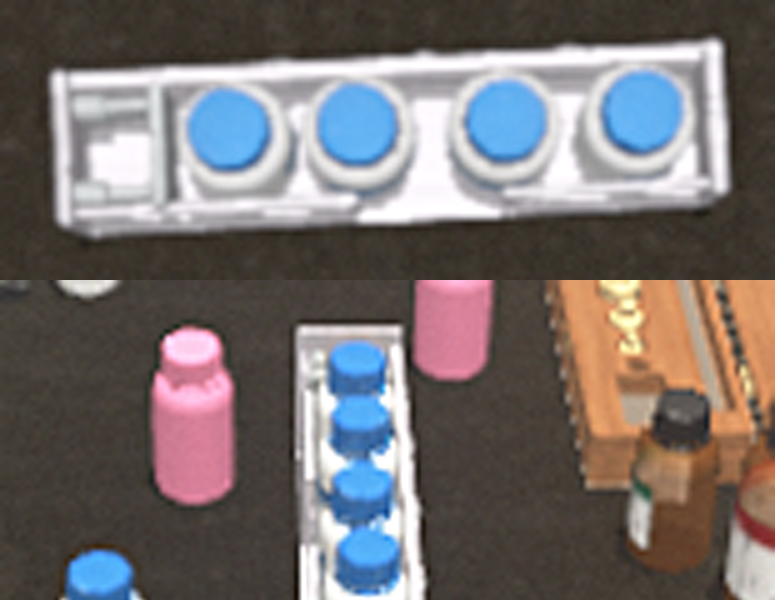

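View pics/crop2.png

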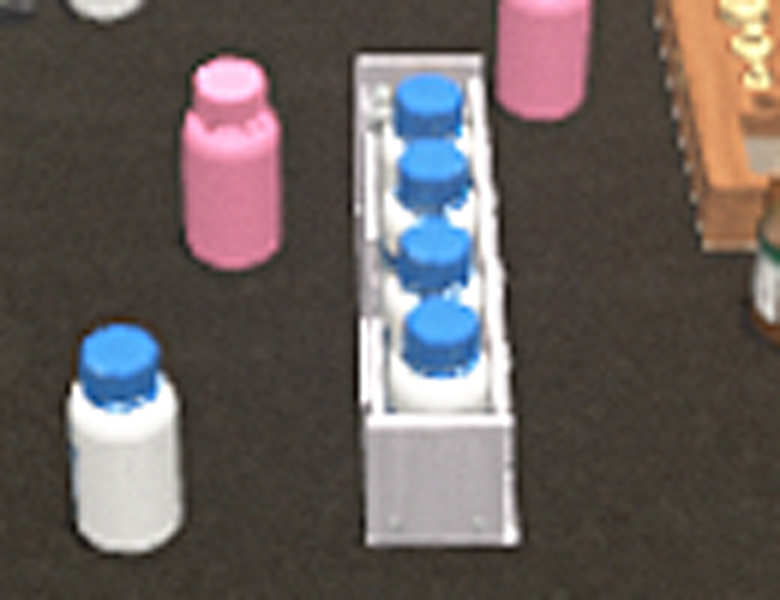

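The crops show the sprung plate at the left end of the rack. l2 and l1 stand close together, there is a gap at the gate, and r1 and r2 are slightly apart. Next I measure the rack's edges.

```bash
python3 - <<'E'
from h import *
a=shot("top"); g=cv2.GaussianBlur(cv2.cvtColor(a["pixels"],cv2.COLOR_RGB2GRAY),(3,3),0).astype(float)
def cross(v,th=110):   # first upward crossing
    i=int(np.argmax(v>th)); return i-1+(th-v[i-1])/(v[i]-v[i-1])
def fit(P):
    P=np.array(P); 
    for _ in range(3):
        l=cv2.fitLine(P.astype(np.float32),cv2.DIST_HUBER,0,.001,.001).ravel(); n=np.array([-l[1],l[0]]); r=(P-l[2:])@n
        P=P[abs(r)<.002]
    return l[:2],l[2:],r.std(),len(P)
back=[ray(a,(u,222+cross(g[222:250,u])),.060)[:2] for u in range(236,350)]
front=[ray(a,(u,282-cross(g[282:250:-1,u])),.003)[:2] for u in list(range(235,352))]
left=[ray(a,(215+cross(g[v,215:245]),v),.072)[:2] for v in range(240,262)]
right=[ray(a,(372-cross(g[v,372:345:-1]),v),.072)[:2] for v in range(235,256)]
F={}
for k,p in dict(back=back,front=front,left=left,right=right).items():
    F[k]=fit(p); d=F[k][0]; print(k,F[k], np.degrees(np.arctan(-d[0]/d[1])) if abs(d[1])>.5 else np.degrees(np.arctan(d[1]/d[0])))
d=F["back"][0]; d=d*np.sign(d[1]); yaw=np.arctan2(-d[0],d[1]); ex=np.array([np.cos(yaw),np.sin(yaw)]); ey=np.array([-ex[1],ex[0]])
print("x: back",F["back"][1]@ex,"front",F["front"][1]@ex,"y: left",F["left"][1]@ey,"right",F["right"][1]@ey)
ox=((F["back"][1]@ex-.031)+(F["front"][1]@ex+.031))/2; oy=F["left"][1]@ey-.150
print("yaw",np.degrees(yaw),"origin",ex*ox+ey*oy)
for ce,st in caps(a):
    p=ray(a,ce,.1015)[:2]; print(p.round(4),"in rack",(p@ex-ox).round(4),(p@ey-oy).round(4))
E
```

```text
back (array([ 0.07858375, -0.99690753], dtype=float32), array([0.6166083 , 0.11115699], dtype=float32), np.float64(0.000406252988070619), 114) 4.5071635
front (array([ 0.07653275, -0.9970671 ], dtype=float32), array([0.554831  , 0.07172991], dtype=float32), np.float64(0.0007508627348508789), 117) 4.389295
left (array([0.9959662 , 0.08972891], dtype=float32), array([0.57447493, 0.22751911], dtype=float32), np.float64(0.00016100925610742402), 22) 5.1480117
right (array([0.9971377 , 0.07560629], dtype=float32), array([ 0.5941438 , -0.04519477], dtype=float32), np.float64(0.00018681547424418684), 21) 4.3360586
x: back 0.6234366 front 0.55875206 y: left 0.18167113 right -0.09174506
yaw 4.507164 origin [0.58677757 0.07802359]
[ 0.8766 -0.5775] in rack 0.2374 -0.6763
[ 0.5927 -0.0078] in rack -0.0009 -0.086
[0.5874 0.0455] in rack -0.0019 -0.0325
[0.5804 0.1539] in rack -0.0004 0.0761
[0.5837 0.1037] in rack -0.001 0.0259
[ 0.4582 -0.0332] in rack -0.1369 -0.1008
```

step_arm([
  [26, -24, -4, -4.2, 0],
  [26, -24, -4, -4.2, 0],
  [26, -24, -4, -4.2, 0],
  [26, -24, -4, -4.2, 0],
  [26, -24, -4, -4.2, 0],
], force=20)

```text
time_s: 0.75
position: [0.3291, 0.3379, 0.2331]
eef_rot: [3.142, -0.0, 2.365]
force: [-0.0, 0.5, -0.1]
width: 0.0857
grip_force: 0.0
```

step_arm([
  [26, -24, -4, -4.2, 0],
  [26, -24, -4, -4.2, 0],
  [26, -24, -4, -4.2, 0],
  [26, -24, -4, -4.2, 0],
  [26, -24, -4, -4.2, 0],
])

```text
time_s: 1.25
position: [0.4592, 0.2178, 0.2131]
eef_rot: [-3.142, -0.0, 1.998]
force: [0.1, 0.8, 0.4]
width: 0.0854
grip_force: 0.0
```

step_arm([
  [26, -24, -4, -4.2, 0],
  [26, -24, -4, -4.2, 0],
  [26, -24, -4, -4.2, 0],
  [22, -19, -4, -3.4, 0],
  [0, 0, 0, 0, 0],
])

```text
time_s: 1.75
position: [0.5603, 0.1253, 0.1961]
eef_rot: [-3.141, 0.001, 1.716]
force: [-0.9, 0.4, -0.1]
width: 0.0855
grip_force: 0.0
```

step_arm([
  [12, -11, -15, -2, 0],
  [11.4, -10.6, -16, -1.9, 0],
  [0, 0, 0, 0, 0],
  [0, 0, 0, 0, 0],
])

```text
time_s: 2.15
position: [0.5809, 0.1063, 0.1648]
eef_rot: [-3.139, 0.0, 1.653]
force: [-0.3, -1.0, -0.0]
width: 0.0855
grip_force: 0.0
```

```bash
python3 - <<'E'
from h import *
a=shot("top","pics/t1.png"); b=shot("side","pics/s1.png"); s=arm.observe(); print(s["position"],s["eef_rot"],s["force"])
cv2.imwrite("pics/c3.png",np.hstack([cv2.resize(a["pixels"][200:290,220:370,::-1],(400,240)),cv2.resize(b["pixels"][140:290,250:400,::-1],(400,400))[:240]]) )
cv2.imwrite("pics/c3.png",cv2.resize(b["pixels"][130:290,240:440,::-1],None,fx=4,fy=3.75)[:600])
E
```

```text
[0.58140955 0.106822   0.16625181] [-3.14120373e+00 -1.66992072e-04  1.65411080e+00] [ 0.07129948 -0.1149913   0.15770459]
```

View pics/c3.png

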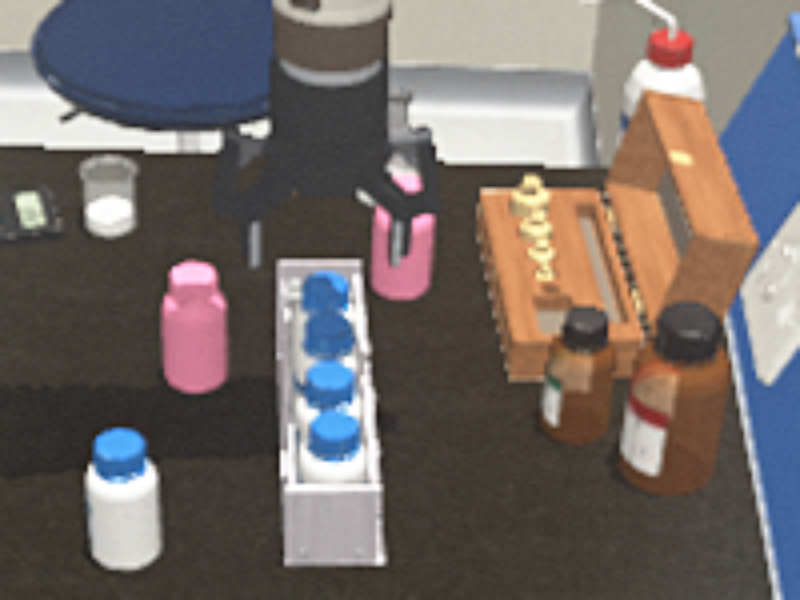

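The gripper straddles the row, centred on the caps in x: fingertips at crop x 253 and 398, caps at about 328. Now descend on l1 and close.

step_arm([
  [2.3, -2.7, -28, 0, 90],
  [0, 0, -28, 0, 110],
  [0, 0, 0, 0, 110],
  [0, 0, 0, 0, 130],
])

```text
time_s: 2.65
position: [0.5837, 0.1042, 0.1108]
eef_rot: [-3.141, -0.0, 1.654]
force: [1.4, -0.0, -0.7]
width: 0.0418
grip_force: 0.0
```

step_arm([
  [0, 0, 0, 0, 145],
  [0, 0, 0, 0, 160],
  [0, 0, 0, 0, 175],
  [0, 0, 0, 0, 190],
  [0, 0, 0, 0, 190],
])

```text
time_s: 3.15
position: [0.5853, 0.104, 0.1125]
eef_rot: [3.138, -0.001, 1.653]
force: [-0.5, 0.4, 6.4]
width: 0.0327
grip_force: 20.2
```

step_arm([
  [0, 0, 1.6, 0, 190],
  [0, 0, 0, 0, 190],
])

```text
time_s: 3.35
position: [0.5842, 0.1037, 0.1126]
eef_rot: [3.141, -0.0, 1.653]
force: [-1.2, 0.7, 3.4]
width: 0.0326
grip_force: 20.3
```

step_arm([
  [-0.2, 2, 0, 0, 190],
  [-0.2, 2, 0, 0, 190],
  [-0.1, 2, 0, 0, 190],
  [0, 0, 0, 0, 190],
])

```text
time_s: 3.75
position: [0.5841, 0.1097, 0.1128]
eef_rot: [3.14, 0.001, 1.653]
force: [0.0, -0.6, 5.8]
width: 0.0322
grip_force: 20.5
```

```bash
python3 -c "
from h import *
a=shot('top'); s=arm.observe(); print(s['position'],s['force'],s['ft_torque'],s['width'])
for ce,st in caps(a): print(ray(a,ce,.1015)[:2].round(4),st[4])"
```

```text
[0.58410489 0.10962239 0.1127401 ] [ 0.57223635 -1.98846343  6.14016427] [-0.3432031   0.09926242 -0.01883521] 0.03226125402318907
[ 0.8767 -0.5774] 602
[ 0.5928 -0.008 ] 185
[0.5881 0.042 ] 134
[ 0.4583 -0.0334] 186
```

step_arm([
  [-0.1, 1.5, 1, 0, 190],
  [-0.1, 1.5, 0, 0, 190],
  [0, 0, 0, 0, 190],
])

```text
time_s: 4.1
position: [0.5832, 0.1129, 0.1127]
eef_rot: [-3.141, -0.0, 1.654]
force: [-0.3, -0.7, 2.6]
width: 0.0327
grip_force: 20.3
```

step_arm([
  [-0.1, 1, 0, 0, 190],
  [0, 0, 0, 0, 190],
  [-0.1, 1, 0, 0, 190],
  [0, 0, 0, 0, 190],
  [0, 0, 0, 0, 190],
])

```text
time_s: 4.6
position: [0.583, 0.1148, 0.1127]
eef_rot: [-3.141, -0.0, 1.654]
force: [0.6, -1.1, 0.0]
width: 0.0325
grip_force: 20.2
```

```bash
python3 -c "
from h import *
a=shot('top'); s=arm.observe(); print(s['position'],s['force'],s['ft_torque'],s['width'])
cv2.imwrite('pics/c4.png',cv2.resize(a['pixels'][215:285,215:370,::-1],None,fx=5,fy=5,interpolation=cv2.INTER_CUBIC))
b=shot('side');cv2.imwrite('pics/c5.png',cv2.resize(b['pixels'][170:290,260:400,::-1],None,fx=5,fy=5,interpolation=cv2.INTER_CUBIC))"
```

```text
[0.58299436 0.11478913 0.11271198] [-1.12894578 -0.58974824 -0.07500164] [-0.11738772 -0.05919484 -0.0391472 ] 0.03286018900890691
```

View pics/c5.png

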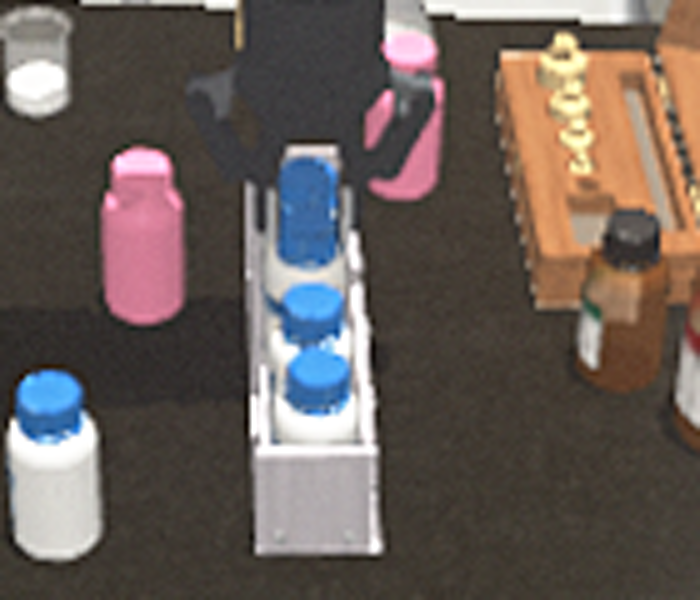

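l1 is upright in the grip and has moved about 11 mm left. I'll add a little more and average the force reading.

step_arm([
  [-0.1, 1.5, 0, 0, 190],
  [-0.1, 1, 0, 0, 190],
  [0, 0, 0, 0, 190],
])

```text
time_s: 5.0
position: [0.5828, 0.117, 0.1129]
eef_rot: [-3.141, 0.001, 1.653]
force: [-0.5, -1.5, 0.7]
width: 0.0324
grip_force: 20.2
```

```bash
cat >> h.py <<'E'
def avg(n=5):
    P=[];F=[]
    for _ in range(n): eyes.read_camera("side"); s=arm.observe(); P.append(s["position"]);F.append(s["force"])
    print("avg pos",np.mean(P,0).round(4),"F",np.mean(F,0).round(2),"t",round(s["time_s"],2),"w",round(s["width"],4),"grip",round(s["grip_force"],1))
E
python3 -c "
from h import *
avg()"
```

```text
avg pos [0.5828 0.117  0.1129] F [-0.21 -2.25  1.44] t 5.25 w 0.0326 grip 20.2
```

step_arm([
  [0, 0, 0, 0, 150],
  [0, 0, 0, 0, 110],
  [0, 0, 0, 0, 90],
  [0, 0, 20, 0, 90],
  [0, 0, 20, 0, 90],
])

```text
time_s: 5.75
position: [0.5821, 0.1173, 0.1524]
eef_rot: [-3.139, -0.0, 1.654]
force: [0.9, 0.2, -0.5]
width: 0.0551
grip_force: 0.0
```

step_arm([
  [2.3, -35, 0, 0, 90],
  [2.3, -36.5, 0, 0, 90],
  [0, 0, 0, 0, 90],
])

```text
time_s: 6.05
position: [0.5877, 0.0422, 0.1531]
eef_rot: [3.141, 0.001, 1.649]
force: [-0.6, -0.2, 0.1]
width: 0.0553
grip_force: 0.0
```

```bash
python3 -c "
from h import *
a=shot('top'); s=arm.observe(); print(s['position'],s['force'],s['time_s'])
for ce,st in caps(a): print(ray(a,ce,.1015)[:2].round(4),st)"
```

```text
[0.58754916 0.04395129 0.15293947] [0.4707847  0.05288354 0.06570592] 6.1
[ 0.8766 -0.5772] [584  91  56  34 603]
[0.5801 0.1596] [250 241  16  15 187]
[0.5816 0.1142] [274 240  14  16 181]
```

The left pair is closed up (45.5 mm apart). Now r1.

step_arm([
  [0, 0, -20, 0, 90],
  [0, 0, -20, 0, 110],
  [0, 0, 0, 0, 130],
  [0, 0, 0, 0, 150],
  [0, 0, 0, 0, 165],
])

```text
time_s: 6.6
position: [0.5881, 0.0463, 0.1138]
eef_rot: [3.14, -0.0, 1.654]
force: [0.6, -0.8, -0.6]
width: 0.032
grip_force: 21.0
```

step_arm([
  [0, 0, 0, 0, 180],
  [0, 0, 0, 0, 190],
  [0.2, -2, 0, 0, 190],
  [0.2, -2, 0, 0, 190],
  [0.1, -2, 0, 0, 190],
])

```text
time_s: 7.1
position: [0.5883, 0.0396, 0.1133]
eef_rot: [3.141, -0.0, 1.653]
force: [0.4, 0.1, 0.7]
width: 0.0324
grip_force: 21.2
```

step_arm([
  [0.2, -2, 0, 0, 190],
  [0.1, -1, 0, 0, 190],
  [0, 0, 0, 0, 190],
])

```text
time_s: 7.4
position: [0.5886, 0.0367, 0.1134]
eef_rot: [3.141, -0.0, 1.653]
force: [-0.9, 0.1, 2.9]
width: 0.0322
grip_force: 21.3
```

```bash
python3 -c "
from h import *
avg(4)"
```

```text
avg pos [0.5886 0.0368 0.1133] F [-0.57  0.91  3.3 ] t 7.6 w 0.0326 grip 21.4
```

step_arm([
  [0.1, -1, 0.5, 0, 190],
  [0.1, -1, 0, 0, 190],
  [0.1, -1, 0, 0, 190],
  [0.1, -1, 0, 0, 190],
  [0, 0, 0, 0, 190],
])

```text
time_s: 8.1
position: [0.5887, 0.0325, 0.1134]
eef_rot: [3.142, 0.0, 1.653]
force: [0.1, 1.5, 2.6]
width: 0.0322
grip_force: 21.3
```

```bash
python3 -c "
from h import *
avg(4)"
```

```text
avg pos [0.5887 0.0326 0.1134] F [0.37 0.98 1.86] t 8.3 w 0.0323 grip 21.3
```

step_arm([
  [0, -0.6, 0, 0, 190],
  [0, -0.6, 0, 0, 190],
  [0, 0, 0, 0, 190],
])

```text
time_s: 8.6
position: [0.5887, 0.0314, 0.1134]
eef_rot: [-3.142, 0.0, 1.653]
force: [-0.1, 1.2, 2.4]
width: 0.0323
grip_force: 21.3
```

```bash
python3 -c "
from h import *
avg(4)"
```

```text
avg pos [0.5887 0.0315 0.1134] F [-0.3   0.66  2.19] t 8.8 w 0.0322 grip 21.3
```

step_arm([
  [0, -0.6, 0, 0, 190],
  [0, -0.6, 0, 0, 190],
  [0, 0, 0, 0, 190],
])

```text
time_s: 9.1
position: [0.5887, 0.0304, 0.1134]
eef_rot: [3.142, -0.0, 1.654]
force: [1.2, 0.9, 2.1]
width: 0.0326
grip_force: 21.3
```

```bash
python3 -c "
from h import *
avg(4)"
```

```text
avg pos [0.5887 0.0304 0.1134] F [-0.27  1.41  2.2 ] t 9.3 w 0.0323 grip 21.3
```

step_arm([
  [0, -0.6, 0, 0, 190],
  [0, 0, 0, 0, 190],
])

```text
time_s: 9.5
position: [0.5887, 0.0302, 0.1135]
eef_rot: [3.141, -0.001, 1.654]
force: [-0.2, 3.2, 2.6]
width: 0.0323
grip_force: 21.3
```

```bash
python3 -c "
from h import *
avg(4)"
```

```text
avg pos [0.5887 0.0301 0.1135] F [-0.01  3.57  2.64] t 9.7 w 0.0321 grip 21.3
```

r1 and r2 now bear on the cheek: Fy jumped to 3.6 N. Let go and check before fetching the loose bottle.

step_arm([
  [0, 0, 0, 0, 150],
  [0, 0, 0, 0, 110],
  [0, 0, 0, 0, 70],
  [0, 0, 22, 0, 70],
  [0, 0, 23, 0, 70],
])

```text
time_s: 10.2
position: [0.5876, 0.0292, 0.1575]
eef_rot: [-3.138, 0.001, 1.653]
force: [0.3, -0.3, -0.0]
width: 0.0619
grip_force: 0.0
```

step_arm([
  [-32, -16, 0, 0, 70],
  [-33, -16, 0, 0, 70],
  [-33, -16, 0, 0, 70],
  [-32.5, -15.4, 0, 0, 70],
  [0, 0, 0, 0, 70],
])

```text
time_s: 10.7
position: [0.453, -0.0352, 0.1576]
eef_rot: [-3.136, 0.0, 1.651]
force: [0.0, -0.1, 0.5]
width: 0.0622
grip_force: 0.0
```

```bash
python3 -c "
from h import *
a=shot('top'); avg(3)
for ce,st in caps(a): print(ray(a,ce,.1015)[:2].round(4),st)"
```

```text
avg pos [ 0.4588 -0.034   0.1588] F [ 0.11  0.21 -0.4 ] t 10.9 w 0.0618 grip 0.0
[ 0.8767 -0.5774] [584  91  56  34 601]
[ 0.5932 -0.0139] [339 237  15  15 183]
[0.5884 0.0319] [315 238  16  16 180]
[0.5802 0.1598] [250 241  16  15 187]
[0.5816 0.1139] [274 240  15  16 185]
```

step_arm([
  [-0.4, -1, -24, 0, 80],
  [0, 0, -24, 0, 100],
  [0, 0, 0, 0, 120],
  [0, 0, 0, 0, 140],
  [0, 0, 0, 0, 160],
])

```text
time_s: 11.4
position: [0.4591, -0.0346, 0.1113]
eef_rot: [3.14, 0.0, 1.654]
force: [0.9, -0.7, -1.3]
width: 0.0324
grip_force: 19.9
```

step_arm([
  [0, 0, 0, 0, 180],
  [0, 0, 0, 0, 190],
  [0, 0, 0, 0, 190],
], force=25)

```text
time_s: 11.7
position: [0.4584, -0.0347, 0.1111]
eef_rot: [3.14, 0.0, 1.654]
force: [0.0, 0.5, 1.6]
width: 0.0323
grip_force: 25.7
```

```bash
python3 -c "
from h import *
avg(3)"
```

```text
avg pos [ 0.4584 -0.0347  0.1111] F [-0.24 -0.2   2.8 ] t 11.85 w 0.0322 grip 25.9
```

step_arm([
  [0, 0, 3, 0, 190],
  [0, 0, 4, 0, 190],
  [0, 0, 0, 0, 190],
])

```text
time_s: 12.15
position: [0.458, -0.0348, 0.1178]
eef_rot: [3.141, 0.0, 1.653]
force: [0.1, -0.9, -0.9]
width: 0.0321
grip_force: 25.6
```

step_arm([
  [10, 20, 0, 0, 190],
  [15, 30, 0, 0, 190],
  [15, 30, 0, 0, 190],
  [13.7, 26, 0, 0, 190],
  [0, 0, 0, 0, 190],
])

```text
time_s: 12.65
position: [0.5134, 0.0742, 0.1175]
eef_rot: [3.139, -0.001, 1.657]
force: [-1.1, 0.2, -1.3]
width: 0.0321
grip_force: 25.6
```

```bash
python3 -c "
from h import *
a=shot('top'); avg(3)
for ce,st in caps(a): print(ray(a,ce,.103)[:2].round(4),st)
cv2.imwrite('pics/c6.png',cv2.resize(eyes.read_camera('side')['pixels'][150:290,240:400,::-1],None,fx=4,fy=4,interpolation=cv2.INTER_CUBIC))"
```

```text
avg pos [0.5109 0.0712 0.117 ] F [ 0.24 -0.18 -0.77] t 12.85 w 0.0323 grip 25.6
[ 0.8761 -0.5765] [584  91  56  34 601]
[ 0.593  -0.0137] [339 237  15  15 182]
[0.5812 0.1689] [250 241   6  14  55]
```

View pics/c6.png

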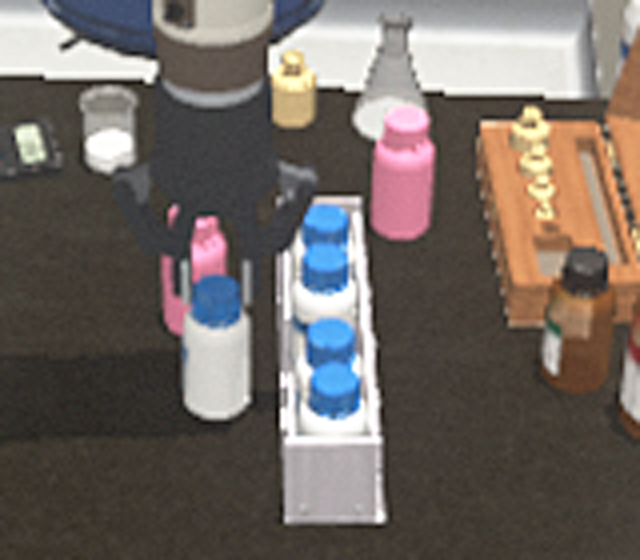

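The bottle is held upright in front of the gate, and both pairs are closed up. Entering the gate.

step_arm([
  [12.5, 1, 0, 0, 190],
  [12.5, 1, 0, 0, 190],
  [12.5, 1, 0, 0, 190],
  [12.5, 1, 0, 0, 190],
  [0, 0, 0, 0, 190],
])

```text
time_s: 13.4
position: [0.5626, 0.0743, 0.1175]
eef_rot: [3.14, 0.0, 1.652]
force: [-0.3, 0.7, -0.5]
width: 0.0318
grip_force: 25.6
```

step_arm([
  [0, 0, -1.5, 0, 190],
  [0, 0, -1.3, 0, 190],
  [0, 0, 0, 0, 190],
])

```text
time_s: 13.7
position: [0.5606, 0.075, 0.1144]
eef_rot: [-3.141, 0.0, 1.653]
force: [0.3, -0.4, -0.9]
width: 0.0322
grip_force: 25.6
```

```bash
python3 -c "
from h import *
avg(3)"
```

```text
avg pos [0.5609 0.0752 0.1146] F [-0.08 -0.13 -1.35] t 13.85 w 0.0323 grip 25.6
```

step_arm([
  [2, 0.2, -0.3, 0, 190],
  [2, 0.1, 0, 0, 190],
  [2, 0.2, 0, 0, 190],
  [0, 0, 0, 0, 190],
])

```text
time_s: 14.25
position: [0.5676, 0.0755, 0.1144]
eef_rot: [-3.141, 0.001, 1.653]
force: [-1.9, -1.6, 2.6]
width: 0.0322
grip_force: 25.8
```

```bash
python3 -c "
from h import *
avg(3)"
```

```text
avg pos [0.5676 0.0756 0.1144] F [-0.41 -1.28  0.88] t 14.4 w 0.0321 grip 25.8
```

step_arm([
  [1, 0.1, 0, 0, 190],
  [1, 0, 0, 0, 190],
  [1, 0.1, 0, 0, 190],
  [0, 0, 0, 0, 190],
])

```text
time_s: 14.8
position: [0.5706, 0.0759, 0.1145]
eef_rot: [3.142, 0.0, 1.653]
force: [-2.6, -2.9, 3.9]
width: 0.0322
grip_force: 26.0
```

```bash
python3 -c "
from h import *
avg(3)"
```

```text
avg pos [0.5706 0.0759 0.1145] F [-2.42 -2.64  3.26] t 14.95 w 0.0321 grip 26.0
```

step_arm([
  [1, 0.1, 0.3, 0, 190],
  [1, 0.1, 0, 0, 190],
  [1, 0, 0, 0, 190],
  [0, 0, 0, 0, 190],
])

```text
time_s: 15.35
position: [0.5736, 0.0762, 0.1145]
eef_rot: [-3.141, 0.0, 1.653]
force: [-2.9, -2.7, 3.0]
width: 0.0319
grip_force: 25.9
```

```bash
python3 -c "
from h import *
avg(3)"
```

```text
avg pos [0.5735 0.0762 0.1145] F [-2.7  -2.28  3.25] t 15.5 w 0.0322 grip 25.9
```

step_arm([
  [1, 0.1, 0, 0, 190],
  [1, 0.1, 0, 0, 190],
  [1, 0, 0, 0, 190],
  [0, 0, 0, 0, 190],
])

```text
time_s: 15.9
position: [0.5766, 0.0764, 0.1145]
eef_rot: [3.142, 0.0, 1.653]
force: [-3.0, -2.6, 3.3]
width: 0.0318
grip_force: 25.9
```

```bash
python3 -c "
from h import *
avg(3)"
```

```text
avg pos [0.5766 0.0764 0.1146] F [-2.97 -2.92  2.28] t 16.05 w 0.0322 grip 25.9
```

step_arm([
  [1, 0.1, 0, 0, 190],
  [1, 0, 0, 0, 190],
  [1, 0, 0, 0, 190],
  [1, 0, 0, 0, 190],
  [0, 0, 0, 0, 190],
])

```text
time_s: 16.55
position: [0.5807, 0.0765, 0.1145]
eef_rot: [3.142, 0.0, 1.653]
force: [-2.6, -3.4, 1.8]
width: 0.0322
grip_force: 25.8
```

```bash
python3 -c "
from h import *
avg(3)"
```

```text
avg pos [0.5807 0.0765 0.1145] F [-1.97 -2.37  0.98] t 16.7 w 0.0323 grip 25.7
```

step_arm([
  [1, 0.1, 0, 0, 190],
  [1, 0, 0, 0, 190],
  [1, 0, 0, 0, 190],
  [0, 0, 0, 0, 190],
])

```text
time_s: 17.1
position: [0.5833, 0.0767, 0.1145]
eef_rot: [-3.141, -0.0, 1.653]
force: [-3.1, -2.0, 1.6]
width: 0.032
grip_force: 25.8
```

```bash
python3 -c "
from h import *
avg(3)"
```

```text
avg pos [0.5833 0.0766 0.1145] F [-2.88 -2.78  0.7 ] t 17.25 w 0.0323 grip 25.8
```

step_arm([
  [0.7, 0, 0, 0, 190],
  [0.7, 0.1, 0, 0, 190],
  [0, 0, 0, 0, 190],
])

```text
time_s: 17.55
position: [0.5847, 0.0768, 0.1145]
eef_rot: [-3.141, -0.0, 1.654]
force: [-4.6, -1.7, 1.2]
width: 0.032
grip_force: 25.8
```

```bash
python3 -c "
from h import *
avg(3)"
```

```text
avg pos [0.5847 0.0768 0.1145] F [-3.74 -2.49  0.82] t 17.7 w 0.0325 grip 25.8
```

step_arm([
  [0.7, 0, 0, 0, 190],
  [0.7, 0, 0, 0, 190],
  [0, 0, 0, 0, 190],
])

```text
time_s: 18.0
position: [0.5863, 0.0768, 0.1145]
eef_rot: [-3.141, -0.0, 1.654]
force: [-3.1, -2.0, -0.3]
width: 0.0321
grip_force: 25.7
```

```bash
python3 -c "
from h import *
avg(3)"
```

```text
avg pos [0.5863 0.0768 0.1145] F [-3.17 -1.85 -0.35] t 18.15 w 0.0321 grip 25.7
```

step_arm([
  [0.6, 0, 0, 0, 190],
  [0.6, 0, 0, 0, 190],
  [0, 0, 0, 0, 190],
])

```text
time_s: 18.45
position: [0.5877, 0.0769, 0.1145]
eef_rot: [3.141, -0.0, 1.653]
force: [-2.6, -0.4, -0.4]
width: 0.0322
grip_force: 25.6
```

```bash
python3 -c "
from h import *
avg(3)"
```

```text
avg pos [0.5876 0.0768 0.1145] F [-3.42 -0.89 -1.42] t 18.6 w 0.0321 grip 25.6
```

step_arm([
  [0.6, 0, 0, 0, 190],
  [0, 0, 0, 0, 190],
])

```text
time_s: 18.8
position: [0.5881, 0.0768, 0.1145]
eef_rot: [-3.141, -0.0, 1.654]
force: [-3.6, 0.2, -1.7]
width: 0.0321
grip_force: 25.6
```

```bash
python3 -c "
from h import *
avg(3)"
```

```text
avg pos [0.5881 0.0768 0.1145] F [-3.21 -0.73 -1.31] t 18.95 w 0.0323 grip 25.6
```

step_arm([
  [0.6, 0, -0.3, 0, 190],
  [0, 0, 0, 0, 190],
])

```text
time_s: 19.15
position: [0.5886, 0.0768, 0.1144]
eef_rot: [-3.141, -0.0, 1.653]
force: [-4.0, -0.9, -0.0]
width: 0.032
grip_force: 25.7
```

```bash
python3 -c "
from h import *
avg(3)"
```

```text
avg pos [0.5886 0.0767 0.1144] F [-3.99 -0.19 -0.15] t 19.3 w 0.032 grip 25.7
```

step_arm([
  [0.6, 0, 0, 0, 190],
  [0, 0, 0, 0, 190],
])

```text
time_s: 19.5
position: [0.5888, 0.0767, 0.1144]
eef_rot: [-3.141, -0.0, 1.653]
force: [-5.1, -0.9, 1.3]
width: 0.0325
grip_force: 25.9
```

```bash
python3 -c "
from h import *
avg(3)"
```

```text
avg pos [0.5888 0.0767 0.1144] F [-4.64  0.14  1.18] t 19.65 w 0.0323 grip 25.9
```

step_arm([
  [0.6, 0, 0, 0, 190],
  [0, 0, 0, 0, 190],
])

```text
time_s: 19.85
position: [0.5889, 0.0768, 0.1144]
eef_rot: [-3.14, -0.0, 1.654]
force: [-6.4, -1.7, 2.6]
width: 0.0321
grip_force: 26.0
```

```bash
python3 -c "
from h import *
avg(4)
b=shot('side');cv2.imwrite('pics/c7.png',cv2.resize(b['pixels'][170:290,260:400,::-1],None,fx=5,fy=5,interpolation=cv2.INTER_CUBIC))"
```

```text
avg pos [0.5889 0.0767 0.1144] F [-6.37 -0.45  2.44] t 20.05 w 0.0322 grip 26.0
```

View pics/c7.png

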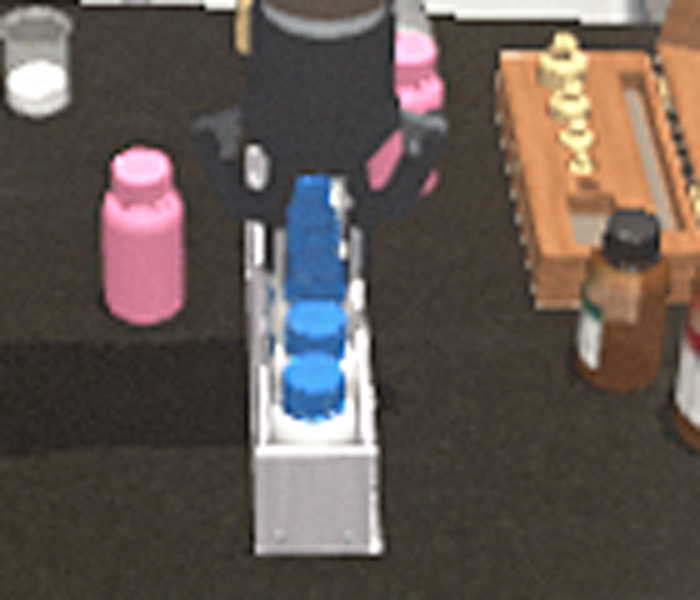

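The bottle is home: x has stopped at 0.5889 with a 6.4 N push, and it stands upright in line. Ease off slightly and let go.

step_arm([
  [-0.6, 0, 0.3, 0, 190],
  [0, 0, 0, 0, 160],
  [0, 0, 0, 0, 120],
  [0, 0, 0, 0, 70],
  [0, 0, 0, 0, 70],
])

```text
time_s: 20.6
position: [0.591, 0.0769, 0.1155]
eef_rot: [3.138, -0.0, 1.653]
force: [0.6, -0.1, -0.1]
width: 0.062
grip_force: 0.0
```

step_arm([
  [0, 0, 20, 0, 70],
  [0, 0, 30, 0, 70],
  [0, 0, 40, 0, 70],
  [-40, 0, 20, 0, 70],
  [-40, 0, 0, 0, 70],
])

```text
time_s: 21.1
position: [0.5123, 0.0771, 0.2287]
eef_rot: [3.131, -0.001, 1.653]
force: [-0.7, 0.7, -0.1]
width: 0.0621
grip_force: 0.0
```

step_arm([
  [-40, 0, 0, 0, 70],
  [-45, 0, 0, 0, 70],
  [-40, 0, 0, 0, 70],
  [0, 0, 0, 0, 70],
  [0, 0, 0, 0, 70],
])

```text
time_s: 21.6
position: [0.3849, 0.0769, 0.2256]
eef_rot: [3.138, -0.0, 1.654]
force: [0.6, -0.1, 0.7]
width: 0.0623
grip_force: 0.0
```

```bash
python3 -c "
from h import *
a=shot('top'); avg(2); b=shot('side')
ex=np.array([np.cos(.0777),np.sin(.0777)]);ey=np.array([-ex[1],ex[0]]);o=np.array([.5869,.0776])
for ce,st in caps(a):
    p=ray(a,ce,.1015)[:2]; print(p.round(4),'rack',((p-o)@ex).round(4),((p-o)@ey).round(4),st)
A=cv2.resize(a['pixels'][215:285,215:370,::-1],(775,350),interpolation=cv2.INTER_CUBIC);B=cv2.resize(b['pixels'][190:290,250:405,::-1],(388,250),interpolation=cv2.INTER_CUBIC)
C=np.zeros((600,775,3),np.uint8);C[:350]=A;C[350:,:388]=B;cv2.imwrite('pics/c8.png',C)"
```

```text
avg pos [0.3861 0.077  0.2253] F [-0.26 -0.04 -0.01] t 21.75 w 0.0617 grip 0.0
[ 0.8767 -0.5774] rack 0.2381 -0.6755 [584  91  56  34 601]
[0.588  0.0762] rack 0.001 -0.0015 [293 238  15  16 183]
[0.5898 0.0309] rack -0.0007 -0.0467 [316 238  15  15 180]
[ 0.5909 -0.0137] rack -0.0031 -0.0913 [339 238  15  15 179]
[0.5831 0.12  ] rack -0.0005 0.0425 [271 240  15  15 182]
[0.5779 0.1647] rack -0.0023 0.0876 [248 242  15  15 184]
```

View pics/c8.png

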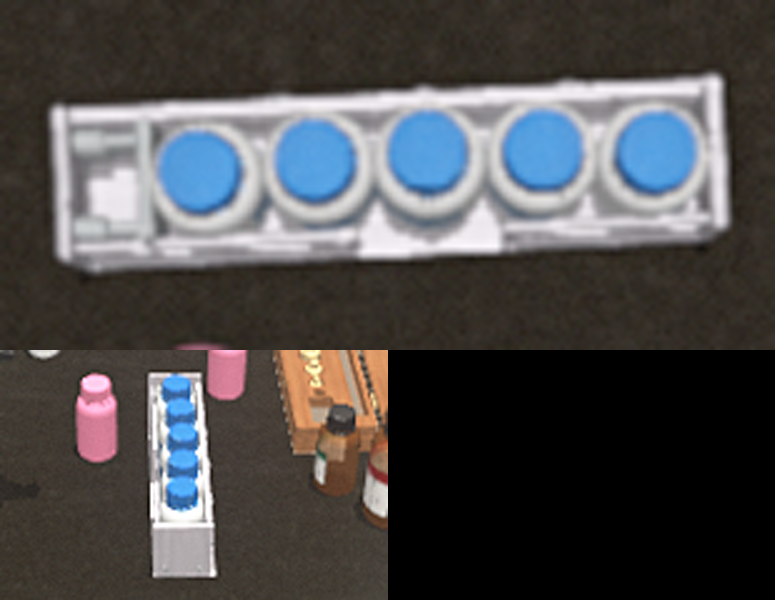

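The five caps stand in one tight row, about 45 mm apart, with the middle one at the rail. All bottles are upright, the plate is pushed back and the arm is clear. Handing in.

```bash
python3 -c "
from h import *
print(finish_job())"
```

```text
the job is handed in; nothing more can be done
None
```

The job is handed in, with no verdict returned: both pairs were closed up first, then the bottle was slid in through the gate and pressed home at about 6.4 N (a little over the 5 N asked, well under 15 N), and all five stand upright in one tight row with the arm clear after about 22 s.

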